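# Index a filled chocolate box to the closing station and shut its flaps

### The job

The box of chocolates has been filled under the dispenser spout, but its indexing turntable was left standing between stations. Turn the turntable counter-clockwise (seen from above) past the quarter-turn click to the closing station, where the box stands straight across the axis from the spout and the sprung orange roller has dropped into the rim notch so that the table stays put; only then gently fold the box's short cream flap down flat, and after it the long brown flap flat on top. Leave the mould, pan, cup and scraper where they are, and never press hard on the box (nothing above about 40 N).

Things in the scene. Friction and masses are not known exactly. Their poses are not given: they have to be found in the camera images.
- base: white round foot of the indexing station, 336 mm diameter, 24 mm high; origin on the turntable's vertical axis at work-surface height. Its +x points to the dispenser (45 mm square column 205 mm from the axis, 266 mm tall; an arm 40 mm wide at 240 to 270 mm height; spout tip 75 mm from the axis, 212 mm high), its -x to the closing station (green mark on the foot).
- turntable (a joint): angle (rad) of the white turntable (310 mm diameter, top 45 mm above the work surface), counter-clockwise from above: direction of the box centre from the axis, from the base's +x. 0 = box under the spout, pi/2 = intermediate, pi = closing station; stops at -0.2 and 3.7. The bracket is adjustable: all stations are shifted alike by an unknown amount within 0.15 rad, to be found by feel
- index_roller (a joint): travel (m) towards the axis of the sprung orange roller (20 mm diameter, on a blue bracket 50 mm tall, front right of the foot, 208 mm from the axis): about 0 on the plain rim, about 0.0045 dropped into one of four rim notches 90 degrees apart. It drops within 50 mrad either side of the middle, where a released table centres itself; leaving takes about 10 N at a handle
- handle_a (a point): centre of the top of an upright black handle post on the turntable, 18 mm diameter, 60 mm tall (top 105 mm above the work surface), 130 mm from the axis, 90 degrees counter-clockwise of the box
- handle_b (a point): top of the same kind of post, across the axis from the box (180 degrees)
- handle_c (a point): top of the same kind of post, 90 degrees clockwise of the box
- carton: open dark-red card box, 100 x 100 x 55 mm, 3 mm walls, held in the turntable's nest with its centre 75 mm from the axis; origin at the centre of its underside (45 mm above the work surface), +x pointing radially outwards, z up. Holds nine chocolates. The short flap is on its +y side and the long flap on its -y side.
- short_flap (a joint): opening angle (rad) of the short cream flap (98 mm wide, 48 mm long, 3 mm thick): 0 = folded down flat over the box, pi/2 = standing upright, more = leaning outwards; stops at 0 and 2.2; stiff crease, stays where it is left
- long_flap (a joint): opening angle (rad) of the long brown flap (98 mm wide, 98 mm long, 3 mm thick), same meaning; closed it lies over the short flap
- short_flap_hinge (a point): middle of the short flap's hinge line, 50 mm to the box's +y side, 100 mm above the work surface; the hinge line runs along the box's x
- long_flap_hinge (a point): middle of the long flap's hinge line, 50 mm to the box's -y side, 103.5 mm above the work surface; the hinge line runs along the box's x
- mould: bystander: pale plastic chocolate mould, 135 x 175 x 24 mm, origin at the centre of its underside
- pan: bystander: open steel pan, 130 x 170 x 65 mm, origin at the centre of its underside
- cup: bystander: paper-white cup, 76 mm diameter, 90 mm tall, origin at the centre of its underside
- scraper: bystander: wide steel scraper with black back and grey handle, 200 x 165 x 25 mm, handle towards its -x; origin on its underside near the blade's middle
Things that resemble listed ones, but are neither listed nor needed, are in the scene too. There is more than one size of the part that bears index_roller; the job needs the largest.

How it is judged:
By the outcome, as a careful person would: the job done as asked, in the order asked, and still so for the second after the job is handed in, with the robot touching nothing.
It also fails if it takes over 72 s, if anything falls off the work surface, if the arm or the gripper's body presses on something with over 40 N, if the wrist force passes 120 N, or if a joint passes its speed limit or range.

### The arm

A 6-joint arm with a two-finger parallel gripper is mounted at the origin on the work surface. World frame = base frame: x ahead of the robot, y to its left, z up, the work surface at z = 0. Lengths are in m, angles in degrees, forces in N, time in s.
With the tool pointing down it reaches from about 0.325 to 0.85 m from the base axis. Payload 4.4 kg.
Tool frame: the origin (TCP) lies at the very end of the fingers, on their centre line; the grasp point (between the pads) lies bot.tcp_to_grasp behind it (bot.tcp_to_grasp is the distance from the TCP to the grasp point, in m); z points along the fingers, y is the line along which they close (so a half turn about z gives the same grasp; the last joint's range is limited). The gripper opens to 94 mm and grips with 3 to 60 N. Pads are 16 mm wide; open, the fingers measure 119 mm over their backs; the gripper's body (75 mm by 177 mm) begins 78 mm behind the grasp point.
Start: joints at [57.324, 11.837, 88.321, -0, 79.842, -8.623], TCP at [0.234, 0.525, 0.205] pointing down, gripper open.
Joint ranges: [-156.59, 156.59], [-49.26, 127.26], [12.9, 141.05], [-63.56, 243.56], [4.71, 150.69], [-161.64, 161.64]. Speed limits (degrees/s): [159.86, 159.86, 180, 180, 180, 180].

### API

Orientations are given as a 3x3 rotation matrix whose columns are the frame's x, y, z axes.
In Python, from bench import bot, cams gives the robot as it stands. The module is installed in compiled form; this text tells all that it offers.
- The arm moves only by the tool play_rows, never from a script. Its argument "plan" is a list of rows, each an object with "slide": the shift along the tool's x, y, z each as a share of 0.15 m, from -1 to 1, a list of three; "turn": the turn, a rotation vector about the tool's x, y, z each as a share of 45 degrees, from -1 to 1, a list of three; "gripper": the opening, from 0 (shut) to 1 (fully open). A call has 1 to 8 rows; each row is the pose to reach, as a shift and turn from the pose commanded when the call began, along the tool's axes at that moment; what a row does not reach only later rows make up. A row lasts 1/8 s, in which the tool goes at most 62.5 mm and 10.7 degrees, less where a joint would pass 70% of its speed; a pose out of reach is approached as far as the arm can. A call with a number of a shift or a turn outside -1 to 1 is refused whole. A call with a gripper value outside its range is refused whole. The fingers move at their own pace and stop on an object; "newtons" is the grip in N (left out, the last holds). Time passes only in rows, so rows that repeat a pose let the fingers close. It gives the time, the measured TCP pose, the force, the opening and the grip force at its end, in the units of the state.
- bot.sense(): the state, without advancing time (a new reading comes with each control period).
- cams.camera(name): name is "scene" or "top" or "wrist"; returns (picture, depth): 384x512x3 uint8, red, green, blue; 384x512 float32, m along the optical axis (not along the pixel's ray), 0 where there is no reading.
- cams.camera_model(name): a dict with "intrinsics" (3x3 intrinsics, pixels), "dist" ([k1, k2, p1, p2, k3] as OpenCV has them; the pictures are not rectified), "position" and "rotation" of the camera in the world; the wrist camera has in their place "hand_eye" (4x4, takes a point from camera to tool coordinates, whose origin is the TCP and whose axes are the flange's). Camera axes: x right, y down, z forward; pixel columns grow to the right and rows downward; lengths in m; the calibration is good to about 2 mm. A picture is of the moment at which its call begins: read the wrist's pose just before it. camera_model takes no time and is no camera call.
- bot.job_done(): hands the job in; it is judged then, once.
The state is a dict: "time_s": time; "joint_pos": joint angles; "dq": joint speeds; "tau": joint torques, N m; "position": TCP position; "tcp_rot": TCP orientation; "ft_force": force on the tool from outside, world axes, zero at the start; "torque": the same for the moment, N m; "finger_gap": finger opening in m; "grasp_force": force on a finger pad.
Only numpy, scipy, OpenCV 4.12 (cv2) and the standard library are available. Lean on these libraries where they do the work, as an engineer would, in place of code of your own. Each camera call takes 0.05 s, during which the arm holds its last target. There are 200 camera calls.

## Working session

There is one attempt and no reset: what is moved stays moved. The work goes in short steps, Python scripts to look and compute and a tool call to move; the robot and the scene stay as the last step left them, time stands still between calls to the robot, and variables do not carry over. Pictures are saved under pics/ and viewed, at most 10 in all, crops included, and the job is handed in when it is done.

Besides the shell and the picture viewer there is one more tool, called as name(argument=value, ...), one argument or row to a line, values as JSON. play_rows: Moves the arm, as the interface text tells. Shift numbers are shares of 0.15 m and turn numbers shares of 45 degrees, none past 1 either way. Its arguments: {"type":"object","properties":{"plan":{"type":"array","items":{"type":"object","properties":{"slide":{"type":"array","items":{"type":"number","minimum":-1,"maximum":1}},"turn":{"type":"array","items":{"type":"number","minimum":-1,"maximum":1}},"gripper":{"type":"number"}}}},"newtons":{"type":"number"}},"required":["plan"]}

```bash
mkdir -p pics; python3 - <<'E'
from bench import bot,cams
import cv2,numpy as np
for n in("scene","top"):
    p,d=cams.camera(n); cv2.imwrite(f"pics/{n}0.png",p[:,:,::-1]); np.save(f"pics/{n}0.npy",d)
    m=cams.camera_model(n); print(n,{k:np.round(np.array(v),4).tolist() for k,v in m.items() })
s=bot.sense(); print({k:np.round(np.array(v),3).tolist() for k,v in s.items()}, bot.tcp_to_grasp)
E
```

```text
scene {'intrinsics': [[499.4008, 0.0, 253.1846], [0.0, 499.4008, 189.1301], [0.0, 0.0, 1.0]], 'dist': [0.0303, 0.0, 0.0, 0.0, 0.0], 'position': [1.1308, 0.6941, 1.3774], 'rotation': [[-0.8121, 0.4872, -0.3211], [0.5834, 0.6674, -0.4629], [-0.0112, -0.5632, -0.8262]]}
top {'intrinsics': [[383.7091, 0.0, 260.5212], [0.0, 383.7091, 191.5018], [0.0, 0.0, 1.0]], 'dist': [-0.0256, 0.0, 0.0, 0.0, 0.0], 'position': [0.462, -0.0182, 1.2912], 'rotation': [[-0.0227, -0.9895, 0.1428], [-0.9997, 0.0235, 0.0039], [-0.0073, -0.1427, -0.9897]]}
{'time_s': 0.1, 'joint_pos': [57.322, 11.879, 88.396, 0.001, 79.841, -8.622], 'dq': [0.046, -0.071, -0.075, 0.027, -0.031, 0.044], 'tau': [0.0, -37.187, -28.229, 0.07, 0.031, -0.0], 'position': [0.234, 0.524, 0.204], 'tcp_rot': [[-0.913, 0.408, -0.001], [0.408, 0.913, -0.002], [0.0, -0.002, -1.0]], 'ft_force': [0.109, 0.136, -0.728], 'torque': [0.028, 0.023, 0.044], 'grasp_force': 0.0, 'finger_gap': 0.094} 0.0188
```

View pics/top0.png

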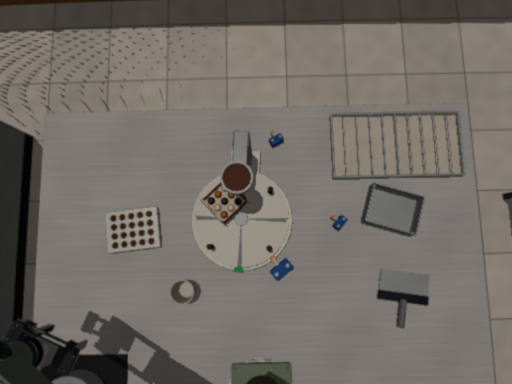

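View pics/scene0.png

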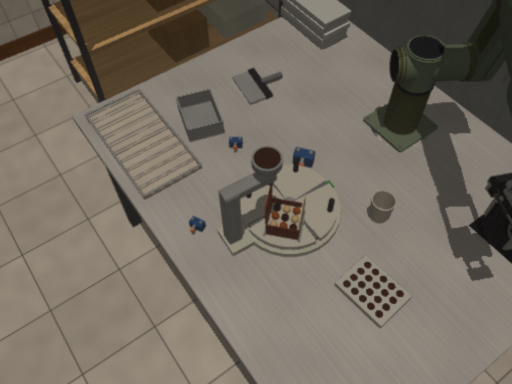

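The top view shows the turntable centred near (242,220) with the box at (225,202), about 45° CCW of the spout. The posts are at (211,247), (269,249) and (270,190), the green mark is at (239,268), and the big bracket is at (281,269) with its roller near (273,260). The scene view shows both flaps roughly upright.

```bash
cat > h.py <<'E'
import numpy as np,cv2
from bench import bot,cams
def ray(n,uv,z):
    m=cams.camera_model(n);K=np.array(m["intrinsics"]);R=np.array(m["rotation"]);c=np.array(m["position"])
    u=cv2.undistortPoints(np.array(uv,float).reshape(-1,1,2),K,np.array(m["dist"],float)).reshape(-1,2)
    d=np.c_[u,np.ones(len(u))]@R.T
    return c+d*((z-c[2])/d[:,2])[:,None]
def blobs(mask,amin=5):
    n,l,s,c=cv2.connectedComponentsWithStats(mask.astype(np.uint8))
    return [(c[i].round(1),s[i,4]) for i in range(1,n) if s[i,4]>=amin]
def cloud(n,d):
    v,u=np.nonzero(d>0);m=cams.camera_model(n);K=np.array(m["intrinsics"])
    q=cv2.undistortPoints(np.c_[u,v].astype(float).reshape(-1,1,2),K,np.array(m["dist"],float)).reshape(-1,2)
    P=(np.c_[q,np.ones(len(q))]*d[v,u][:,None])@np.array(m["rotation"]).T+np.array(m["position"])
    o=np.full(d.shape+(3,),np.nan);o[v,u]=P;return o
def report():
    s=bot.sense();print("t",round(s["time_s"],2),"p",np.round(s["position"],4),"F",np.round(s["ft_force"],1),"R",np.round(s["tcp_rot"],3).tolist());return s
E
python3 - <<'E'
from h import *
p=cv2.imread("pics/top0.png");d=np.load("pics/top0.npy");hsv=cv2.cvtColor(p,cv2.COLOR_BGR2HSV)
roi=np.zeros(p.shape[:2],bool);roi[150:285,185:300]=1
H,S,V=[hsv[...,i].astype(int) for i in range(3)]
for nm,m,z in(("black",(V<45)&roi,.105),("green",(H>40)&(H<80)&(S>120)&roi,.024),("orange",(H>3)&(H<20)&(S>120)&(V>110)&roi,.04),("blue",(H>95)&(H<125)&(S>120)&roi,.05)):
    for c,a in blobs(m): print(nm,c,a,ray("top",c,z).round(3)[0])
C=cloud("top",d)
m=roi&(abs(C[...,2]-.045)<.006)
q=C[m];print("table pts",m.sum(),np.nanmin(q,0),np.nanmax(q,0))
cn,_=cv2.findContours(m.astype(np.uint8),0,1);h=max(cn,key=len);X=C[h[:,0,1],h[:,0,0]][:,:2]
# robust circle r=.155
from scipy.optimize import least_squares
r=least_squares(lambda c:np.linalg.norm(X-c,axis=1)-.155,[.45,.03],loss="soft_l1",f_scale=.002);print("axis",r.x)
m=roi&(C[...,2]>.095)&(C[...,2]<.21)
for c,a in blobs(m): print("high",c,a,C[int(c[1]),int(c[0])].round(3))
cv2.imwrite("pics/topc.png",cv2.resize(p[145:290,180:310],None,fx=4,fy=4,interpolation=cv2.INTER_CUBIC))
s=cv2.imread("pics/scene0.png");cv2.imwrite("pics/scc.png",cv2.resize(s[130:270,200:360],None,fx=4,fy=4,interpolation=cv2.INTER_CUBIC))
a=cv2.imread("pics/topc.png");b=cv2.imread("pics/scc.png");b=cv2.resize(b,None,fx=.44,fy=.44);a=a[:,:]
E
```

```text
black [249.  156.7] 43 [0.745 0.02  0.105]
black [270.2 190.5] 20 [ 0.636 -0.044  0.105]
black [238.6 204.1] 94 [0.595 0.056 0.105]
black [211.4 200.8] 18 [0.608 0.14  0.105]
black [224.6 201.4] 17 [0.605 0.099 0.105]
black [210.5 246.5] 22 [0.467 0.144 0.105]
black [268.9 248.3] 14 [ 0.457 -0.035  0.105]
green [238.7 268.9] 33 [0.393 0.063 0.024]
orange [217.1 193.1] 8 [0.641 0.13  0.04 ]
orange [223.1 213.7] 9 [0.572 0.111 0.04 ]
orange [272.4 257.9] 17 [ 0.426 -0.047  0.04 ]
blue [281.5 269. ] 200 [ 0.391 -0.074  0.05 ]
table pts 5465 [ 0.3496853  -0.11116321  0.03905539] [0.74724024 0.22510937 0.05099355]
axis [0.52864505 0.03825188]
high [249.  155.3] 29 [0.737 0.018 0.164]
high [221.2 204.2] 162 [0.6   0.114 0.074]
high [270.  188.9] 26 [ 0.644 -0.043  0.105]
high [209.  246.5] 30 [0.468 0.148 0.105]
high [268.6 248. ] 25 [ 0.458 -0.032  0.105]
```

View pics/topc.png

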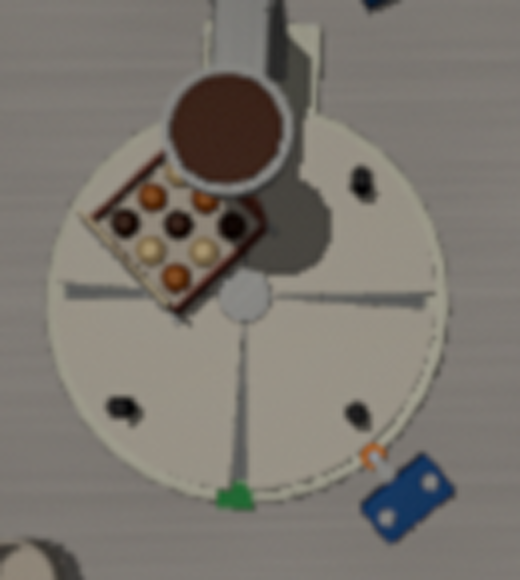

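View pics/scc.png

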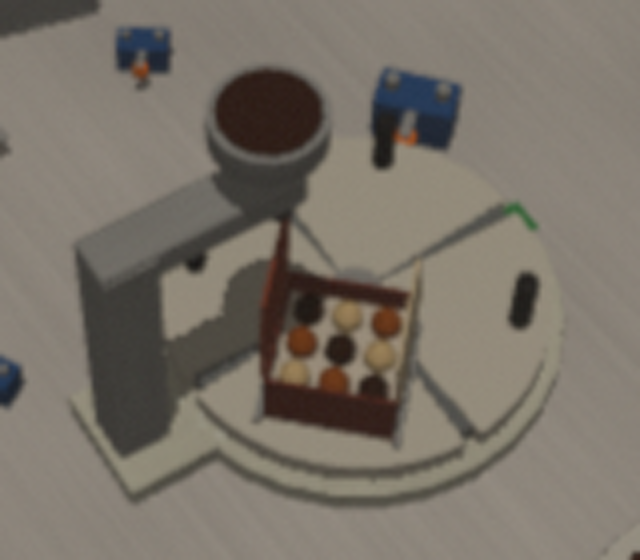

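The crops show the posts, the bracket with the orange roller at the lower right, the cream flap on the CCW side and the brown flap on the CW side. Both flaps are close to upright. The axis is about (0.553,0.051) and the table angle about 46°. I'll straddle handle_a loosely and swing it round.

play_rows(
  plan=[
    {"slide": [-0.4,-0.28,0],"turn": [0,0,0],"gripper": 1},
    {"slide": [-0.81,-0.56,0],"turn": [0,0,0],"gripper": 1},
    {"slide": [-0.81,-0.56,0],"turn": [0,0,0],"gripper": 1},
    {"slide": [-0.81,-0.56,0],"turn": [0,0,0],"gripper": 1},
  ],
  newtons=40,
)

```text
time_s: 0.6
position: [0.3116, 0.3975, 0.2051]
tcp_rot: [[-0.912, 0.41, -0.001], [0.41, 0.912, -0.0], [0.0, -0.001, -1.0]]
ft_force: [-0.9, -0.5, -0.3]
finger_gap: 0.0939
grasp_force: 0.0
```

play_rows(
  plan=[
    {"slide": [-0.4,-0.28,0],"turn": [0,0,0],"gripper": 1},
    {"slide": [-0.81,-0.56,0],"turn": [0,0,0],"gripper": 1},
    {"slide": [-0.81,-0.56,0],"turn": [0,0,0],"gripper": 1},
    {"slide": [-0.81,-0.56,0],"turn": [0,0,0],"gripper": 1},
  ],
)

```text
time_s: 1.1
position: [0.3881, 0.2726, 0.2053]
tcp_rot: [[-0.912, 0.409, -0.0], [0.409, 0.912, 0.0], [0.001, 0.0, -1.0]]
ft_force: [-0.8, 0.8, 0.3]
finger_gap: 0.0937
grasp_force: 0.0
```

play_rows(
  plan=[
    {"slide": [-0.4,-0.28,0],"turn": [0,0,0.18],"gripper": 1},
    {"slide": [-0.81,-0.56,0],"turn": [0,0,0.18],"gripper": 1},
    {"slide": [-0.81,-0.56,0],"turn": [0,0,0.18],"gripper": 1},
    {"slide": [-0.81,-0.56,0],"turn": [0,0,0.18],"gripper": 1},
  ],
)

```text
time_s: 1.6
position: [0.4648, 0.1471, 0.2052]
tcp_rot: [[-0.846, 0.533, -0.001], [0.533, 0.846, 0.001], [0.001, 0.0, -1.0]]
ft_force: [-0.1, 0.8, 0.1]
finger_gap: 0.0938
grasp_force: 0.0
```

play_rows(
  plan=[
    {"slide": [0,0,0.35],"turn": [0,0,0],"gripper": 1},
    {"slide": [0,0,0.7],"turn": [0,0,0],"gripper": 1},
    {"slide": [0,0,0.9],"turn": [0,0,0],"gripper": 1},
    {"slide": [0,0,0.9],"turn": [0,0,0],"gripper": 1},
    {"slide": [0,0,0.9],"turn": [0,0,0],"gripper": 0.24},
    {"slide": [0,0,0.9],"turn": [0,0,0],"gripper": 0.24},
    {"slide": [0,0,0.9],"turn": [0,0,0],"gripper": 0.24},
    {"slide": [0,0,0.9],"turn": [0,0,0],"gripper": 0.24},
  ],
)

```text
time_s: 2.6
position: [0.4651, 0.1464, 0.0712]
tcp_rot: [[-0.847, 0.532, 0.001], [0.532, 0.847, 0.0], [-0.001, 0.001, -1.0]]
ft_force: [-1.1, 0.1, -0.6]
finger_gap: 0.0575
grasp_force: 0.0
```

```bash
cat >> h.py <<'E'
A0=np.array([.553,.051])
def arc(th0,th1,n,yaw0,yaw1,z=.07,p0=None,A=A0,r=.13):
    """rows along the arc (deg) from the current measured pose"""
    s=bot.sense();p=np.array(s["position"]);R=np.array(s["tcp_rot"])
    for k in range(1,n+1):
        th=np.radians(th0+(th1-th0)*k/n);y=yaw0+(yaw1-yaw0)*k/n
        t=np.array([*(A+r*np.array([np.cos(th),np.sin(th)])),z])
        cur=np.degrees(np.arctan2(R[1,0],R[0,0]))
        dy=(y-cur+180)%360-180
        print("slide",(R.T@(t-p)/.15).round(3).tolist(),"turn",round(-dy/45,3))
E
python3 - <<'E'
from h import *
s=report();print(s["finger_gap"],s["grasp_force"]);v=np.array(s["position"])[:2]-A0;print(np.degrees(np.arctan2(v[1],v[0])),np.linalg.norm(v))
arc(132.5,157,8,148,165)
p,d=cams.camera("top");cv2.imwrite("pics/t1.png",p[:,:,::-1])
E
```

```text
t 2.6 p [0.4651 0.1464 0.0712] F [-1.1  0.1 -0.6] R [[-0.847, 0.532, 0.001], [0.532, 0.847, 0.0], [-0.001, 0.001, -1.0]]
0.05748662259337021 0.0
132.6578095161187 0.12972762717847536
slide [0.012, -0.042, 0.008] turn -0.051
slide [0.021, -0.088, 0.008] turn -0.098
slide [0.027, -0.134, 0.008] turn -0.145
slide [0.031, -0.18, 0.008] turn -0.193
slide [0.032, -0.226, 0.008] turn -0.24
slide [0.031, -0.272, 0.008] turn -0.287
slide [0.027, -0.319, 0.008] turn -0.334
slide [0.021, -0.364, 0.008] turn -0.381
```

play_rows(
  plan=[
    {"slide": [0,0,0],"turn": [0,0,0],"gripper": 0.24},
    {"slide": [0,0,0],"turn": [0,0,0],"gripper": 0.24},
    {"slide": [0,0,0],"turn": [0,0,0],"gripper": 0.24},
    {"slide": [0,0,0],"turn": [0,0,0],"gripper": 0.24},
    {"slide": [0,0,0],"turn": [0,0,0],"gripper": 0.24},
  ],
)

```text
time_s: 3.28
position: [0.4644, 0.1466, 0.0704]
tcp_rot: [[-0.847, 0.532, -0.0], [0.532, 0.847, 0.0], [0.0, 0.0, -1.0]]
ft_force: [-0.4, 1.6, -0.3]
finger_gap: 0.0223
grasp_force: 0.5
```

play_rows(
  plan=[
    {"slide": [0.012,-0.042,0],"turn": [0,0,-0.05],"gripper": 0.24},
    {"slide": [0.021,-0.088,0],"turn": [0,0,-0.1],"gripper": 0.24},
    {"slide": [0.027,-0.134,0],"turn": [0,0,-0.145],"gripper": 0.24},
    {"slide": [0.031,-0.18,0],"turn": [0,0,-0.19],"gripper": 0.24},
    {"slide": [0.032,-0.226,0],"turn": [0,0,-0.24],"gripper": 0.24},
    {"slide": [0.031,-0.272,0],"turn": [0,0,-0.29],"gripper": 0.24},
    {"slide": [0.027,-0.319,0],"turn": [0,0,-0.335],"gripper": 0.24},
    {"slide": [0.021,-0.364,0],"turn": [0,0,-0.38],"gripper": 0.24},
  ],
)

```text
time_s: 4.28
position: [0.4331, 0.1018, 0.0706]
tcp_rot: [[-0.966, 0.259, 0.001], [0.259, 0.966, 0.0], [-0.001, 0.001, -1.0]]
ft_force: [0.5, 2.5, -0.5]
finger_gap: 0.0227
grasp_force: 1.0
```

```bash
python3 - <<'E'
from h import *
report()
arc(157,172,5,165,176)
E
```

```text
t 4.28 p [0.4331 0.1018 0.0706] F [ 0.5  2.5 -0.5] R [[-0.966, 0.259, 0.001], [0.259, 0.966, 0.0], [-0.001, 0.001, -1.0]]
slide [0.004, -0.045, 0.004] turn -0.049
slide [0.007, -0.09, 0.004] turn -0.098
slide [0.007, -0.135, 0.004] turn -0.146
slide [0.005, -0.181, 0.004] turn -0.195
slide [0.001, -0.226, 0.004] turn -0.244
```

play_rows(
  plan=[
    {"slide": [0.004,-0.045,0],"turn": [0,0,-0.05],"gripper": 0.24},
    {"slide": [0.007,-0.09,0],"turn": [0,0,-0.1],"gripper": 0.24},
    {"slide": [0.007,-0.135,0],"turn": [0,0,-0.145],"gripper": 0.24},
  ],
)

```text
time_s: 4.65
position: [0.4267, 0.0825, 0.0705]
tcp_rot: [[-0.989, 0.147, 0.001], [0.147, 0.989, 0.0], [-0.001, 0.0, -1.0]]
ft_force: [0.9, 1.6, -0.7]
finger_gap: 0.0225
grasp_force: 1.0
```

play_rows(
  plan=[
    {"slide": [0,-0.03,0],"turn": [0,0,-0.03],"gripper": 0.24},
  ],
)

```text
time_s: 4.78
position: [0.4257, 0.078, 0.0705]
tcp_rot: [[-0.992, 0.124, -0.0], [0.124, 0.992, 0.0], [0.0, 0.0, -1.0]]
ft_force: [-0.6, 1.8, 0.4]
finger_gap: 0.0225
grasp_force: 1.1
```

play_rows(
  plan=[
    {"slide": [0,-0.03,0],"turn": [0,0,-0.03],"gripper": 0.24},
  ],
)

```text
time_s: 4.9
position: [0.425, 0.0735, 0.0704]
tcp_rot: [[-0.995, 0.1, -0.001], [0.1, 0.995, 0.0], [0.001, 0.0, -1.0]]
ft_force: [-0.3, 0.4, -0.5]
finger_gap: 0.0227
grasp_force: 0.3
```

play_rows(
  plan=[
    {"slide": [0,-0.03,0],"turn": [0,0,-0.03],"gripper": 0.24},
  ],
)

```text
time_s: 5.03
position: [0.4249, 0.0686, 0.0704]
tcp_rot: [[-0.997, 0.076, 0.0], [0.076, 0.997, -0.001], [-0.0, -0.001, -1.0]]
ft_force: [-0.1, -0.4, 0.5]
finger_gap: 0.0226
grasp_force: 0.0
```

play_rows(
  plan=[
    {"slide": [0,-0.03,0],"turn": [0,0,-0.03],"gripper": 0.24},
  ],
)

```text
time_s: 5.15
position: [0.4248, 0.0663, 0.0704]
tcp_rot: [[-0.998, 0.055, 0.001], [0.055, 0.998, 0.004], [-0.001, 0.005, -1.0]]
ft_force: [0.6, 6.8, -0.1]
finger_gap: 0.0224
grasp_force: 3.5
```

play_rows(
  plan=[
    {"slide": [-0.002,-0.03,0],"turn": [0,0,-0.03],"gripper": 0.24},
  ],
)

```text
time_s: 5.28
position: [0.4241, 0.0608, 0.0704]
tcp_rot: [[-1.0, 0.03, -0.001], [0.03, 1.0, 0.002], [0.001, 0.002, -1.0]]
ft_force: [-1.6, 2.1, 1.0]
finger_gap: 0.0229
grasp_force: 1.1
```

play_rows(
  plan=[
    {"slide": [-0.002,-0.03,0],"turn": [0,0,-0.03],"gripper": 0.24},
  ],
)

```text
time_s: 5.4
position: [0.4242, 0.0555, 0.0703]
tcp_rot: [[-1.0, 0.006, -0.001], [0.006, 1.0, -0.0], [0.001, -0.0, -1.0]]
ft_force: [-1.3, 1.6, 0.5]
finger_gap: 0.0226
grasp_force: 0.9
```

play_rows(
  plan=[
    {"slide": [-0.002,-0.03,0],"turn": [0,0,-0.03],"gripper": 0.24},
  ],
)

```text
time_s: 5.52
position: [0.4245, 0.0508, 0.0702]
tcp_rot: [[-1.0, -0.018, -0.001], [-0.018, 1.0, -0.0], [0.001, -0.0, -1.0]]
ft_force: [-1.3, 1.7, -0.1]
finger_gap: 0.0228
grasp_force: 0.9
```

The quarter-turn click came with handle_a at about 170°, so the closing station should be at about 260°. I'll carry on round.

```bash
python3 - <<'E'
from h import *
def pose(th,yaw):
    a,y=np.radians([th,yaw]);c,s=np.cos(y),np.sin(y)
    return np.array([*(A0+.13*np.array([np.cos(a),np.sin(a)])),.07]),np.array([[c,s,0],[s,-c,0],[0,0,-1]])
real=bot.sense
for t0,t1,y0,y1,n in((180,205,181,200,8),(205,230,200,216,8),(230,254,216,230,8)):
    print(t0)
    p,R=pose(t0,y0)
    if t0==180:p=np.array(real()["position"]);R=np.array(real()["tcp_rot"])
    for k in range(1,n+1):
        q,_=pose(t0+(t1-t0)*k/n,0);print((R.T@(q-p)/.15).round(3).tolist()[:2],round(-(y1-y0)*k/n/45,3))
E
```

```text
180
[0.01, -0.046] -0.053
[0.007, -0.093] -0.106
[0.001, -0.14] -0.158
[-0.007, -0.186] -0.211
[-0.018, -0.232] -0.264
[-0.031, -0.278] -0.317
[-0.047, -0.322] -0.369
[-0.065, -0.366] -0.422
205
[-0.005, -0.047] -0.044
[-0.013, -0.094] -0.089
[-0.024, -0.14] -0.133
[-0.037, -0.185] -0.178
[-0.052, -0.23] -0.222
[-0.07, -0.274] -0.267
[-0.09, -0.316] -0.311
[-0.113, -0.358] -0.356
230
[-0.012, -0.044] -0.039
[-0.027, -0.087] -0.078
[-0.043, -0.129] -0.117
[-0.062, -0.17] -0.156
[-0.083, -0.211] -0.194
[-0.106, -0.25] -0.233
[-0.131, -0.287] -0.272
[-0.158, -0.324] -0.311
```

play_rows(
  plan=[
    {"slide": [0.01,-0.046,0],"turn": [0,0,-0.05],"gripper": 0.24},
    {"slide": [0.007,-0.093,0],"turn": [0,0,-0.105],"gripper": 0.24},
    {"slide": [0.001,-0.14,0],"turn": [0,0,-0.16],"gripper": 0.24},
    {"slide": [-0.007,-0.186,0],"turn": [0,0,-0.21],"gripper": 0.24},
    {"slide": [-0.018,-0.232,0],"turn": [0,0,-0.265],"gripper": 0.24},
    {"slide": [-0.031,-0.278,0],"turn": [0,0,-0.315],"gripper": 0.24},
    {"slide": [-0.047,-0.322,0],"turn": [0,0,-0.37],"gripper": 0.24},
    {"slide": [-0.065,-0.366,0],"turn": [0,0,-0.42],"gripper": 0.24},
  ],
)

```text
time_s: 6.52
position: [0.4359, -0.0041, 0.0705]
tcp_rot: [[-0.94, -0.341, 0.001], [-0.341, 0.94, -0.0], [-0.001, -0.0, -1.0]]
ft_force: [0.8, 2.1, 0.2]
finger_gap: 0.0224
grasp_force: 1.0
```

play_rows(
  plan=[
    {"slide": [-0.005,-0.047,0],"turn": [0,0,-0.045],"gripper": 0.24},
    {"slide": [-0.013,-0.094,0],"turn": [0,0,-0.09],"gripper": 0.24},
    {"slide": [-0.024,-0.14,0],"turn": [0,0,-0.135],"gripper": 0.24},
    {"slide": [-0.037,-0.185,0],"turn": [0,0,-0.18],"gripper": 0.24},
    {"slide": [-0.052,-0.23,0],"turn": [0,0,-0.22],"gripper": 0.24},
    {"slide": [-0.07,-0.274,0],"turn": [0,0,-0.265],"gripper": 0.24},
    {"slide": [-0.09,-0.316,0],"turn": [0,0,-0.31],"gripper": 0.24},
    {"slide": [-0.113,-0.358,0],"turn": [0,0,-0.355],"gripper": 0.24},
  ],
)

```text
time_s: 7.52
position: [0.4693, -0.0491, 0.0703]
tcp_rot: [[-0.81, -0.586, -0.001], [-0.586, 0.81, -0.001], [0.001, 0.0, -1.0]]
ft_force: [-2.3, 1.4, 0.8]
finger_gap: 0.0227
grasp_force: 1.1
```

play_rows(
  plan=[
    {"slide": [-0.012,-0.044,0],"turn": [0,0,-0.04],"gripper": 0.24},
    {"slide": [-0.027,-0.087,0],"turn": [0,0,-0.08],"gripper": 0.24},
    {"slide": [-0.043,-0.129,0],"turn": [0,0,-0.12],"gripper": 0.24},
    {"slide": [-0.062,-0.17,0],"turn": [0,0,-0.155],"gripper": 0.24},
    {"slide": [-0.083,-0.211,0],"turn": [0,0,-0.195],"gripper": 0.24},
    {"slide": [-0.106,-0.25,0],"turn": [0,0,-0.235],"gripper": 0.24},
    {"slide": [-0.131,-0.287,0],"turn": [0,0,-0.27],"gripper": 0.24},
    {"slide": [-0.158,-0.324,0],"turn": [0,0,-0.31],"gripper": 0.24},
  ],
)

```text
time_s: 8.52
position: [0.5179, -0.0741, 0.0705]
tcp_rot: [[-0.645, -0.765, 0.0], [-0.765, 0.645, -0.0], [0.0, -0.0, -1.0]]
ft_force: [-2.2, -0.2, -1.1]
finger_gap: 0.0225
grasp_force: 0.8
```

```bash
python3 - <<'E'
from h import *
s=report();v=np.array(s["position"])[:2]-A0;print(np.degrees(np.arctan2(v[1],v[0]))%360,np.linalg.norm(v),s["joint_pos"])
arc(254,264,10,230,230)
E
```

```text
t 8.53 p [ 0.5179 -0.0741  0.0705] F [-2.2 -0.2 -1.1] R [[-0.645, -0.765, 0.0], [-0.765, 0.645, -0.0], [0.0, -0.0, -1.0]]
254.30874700189747 0.12992905127675336 [-1.76223011e+01  1.44787567e+01  1.02562803e+02 -6.18062104e-03
  6.29538754e+01 -1.57486560e+02]
slide [-0.004, -0.01, 0.003] turn -0.003
slide [-0.01, -0.023, 0.003] turn -0.003
slide [-0.017, -0.037, 0.003] turn -0.003
slide [-0.024, -0.05, 0.003] turn -0.003
slide [-0.032, -0.064, 0.003] turn -0.003
slide [-0.039, -0.077, 0.003] turn -0.003
slide [-0.047, -0.09, 0.003] turn -0.003
slide [-0.055, -0.103, 0.003] turn -0.003
slide [-0.063, -0.115, 0.003] turn -0.003
slide [-0.071, -0.128, 0.003] turn -0.003
```

play_rows(
  plan=[
    {"slide": [-0.01,-0.023,0],"turn": [0,0,0.01],"gripper": 0.24},
  ],
)

```text
time_s: 8.65
position: [0.5217, -0.0752, 0.0706]
tcp_rot: [[-0.652, -0.758, 0.001], [-0.758, 0.652, -0.0], [-0.0, -0.001, -1.0]]
ft_force: [-1.8, 0.4, 0.2]
finger_gap: 0.0223
grasp_force: 0.7
```

play_rows(
  plan=[
    {"slide": [-0.013,-0.026,0],"turn": [0,0,0.01],"gripper": 0.24},
  ],
)

```text
time_s: 8.78
position: [0.5256, -0.0761, 0.0706]
tcp_rot: [[-0.658, -0.753, 0.0], [-0.753, 0.658, -0.0], [-0.0, -0.0, -1.0]]
ft_force: [-1.2, 0.6, 0.1]
finger_gap: 0.0226
grasp_force: 0.7
```

play_rows(
  plan=[
    {"slide": [-0.014,-0.026,0],"turn": [0,0,0.01],"gripper": 0.24},
  ],
)

```text
time_s: 8.9
position: [0.5299, -0.0771, 0.0705]
tcp_rot: [[-0.664, -0.747, 0.0], [-0.747, 0.664, -0.0], [-0.0, -0.0, -1.0]]
ft_force: [-1.9, 0.0, 0.8]
finger_gap: 0.0226
grasp_force: 0.7
```

play_rows(
  plan=[
    {"slide": [-0.008,-0.013,0],"turn": [0,0,0],"gripper": 0.24},
  ],
)

```text
time_s: 9.02
position: [0.5323, -0.0775, 0.0706]
tcp_rot: [[-0.664, -0.748, 0.001], [-0.748, 0.664, -0.0], [-0.0, -0.001, -1.0]]
ft_force: [-0.7, -0.0, -0.3]
finger_gap: 0.0225
grasp_force: 0.4
```

play_rows(
  plan=[
    {"slide": [-0.008,-0.013,0],"turn": [0,0,0],"gripper": 0.24},
  ],
)

```text
time_s: 9.15
position: [0.5349, -0.078, 0.0707]
tcp_rot: [[-0.664, -0.748, 0.002], [-0.748, 0.664, -0.0], [-0.001, -0.001, -1.0]]
ft_force: [0.6, 0.3, 0.4]
finger_gap: 0.0228
grasp_force: 0.0
```

play_rows(
  plan=[
    {"slide": [-0.008,-0.012,0],"turn": [0,0,0],"gripper": 0.24},
  ],
)

```text
time_s: 9.28
position: [0.5369, -0.0783, 0.0707]
tcp_rot: [[-0.664, -0.748, 0.001], [-0.748, 0.664, -0.0], [-0.001, -0.001, -1.0]]
ft_force: [0.1, 0.2, 0.3]
finger_gap: 0.0224
grasp_force: 0.0
```

play_rows(
  plan=[
    {"slide": [0,0,0],"turn": [0,0,0],"gripper": 0.24},
  ],
)

```text
time_s: 9.4
position: [0.5367, -0.0782, 0.0707]
tcp_rot: [[-0.664, -0.748, 0.001], [-0.748, 0.664, -0.0], [-0.0, -0.001, -1.0]]
ft_force: [-0.4, 0.8, -0.2]
finger_gap: 0.0226
grasp_force: 0.0
```

play_rows(
  plan=[
    {"slide": [0,0,0],"turn": [0,0,0],"gripper": 0.5},
    {"slide": [0,0,0],"turn": [0,0,0],"gripper": 0.5},
    {"slide": [0,0,0],"turn": [0,0,0],"gripper": 0.5},
    {"slide": [0,0,-0.3],"turn": [0,0,0],"gripper": 0.5},
    {"slide": [0,0,-0.7],"turn": [0,0,0],"gripper": 0.5},
    {"slide": [0,0,-1],"turn": [0,0,0],"gripper": 0},
    {"slide": [0,0,-1],"turn": [0,0,0],"gripper": 0},
  ],
)

```text
time_s: 10.28
position: [0.5394, -0.0791, 0.2257]
tcp_rot: [[-0.664, -0.748, 0.01], [-0.748, 0.664, -0.003], [-0.004, -0.01, -1.0]]
ft_force: [0.5, -0.1, 0.8]
finger_gap: 0.0305
grasp_force: 0.0
```

play_rows(
  plan=[
    {"slide": [0.5,0.7,-0.3],"turn": [0,0,0.2],"gripper": 0},
    {"slide": [0.8,0.9,-0.5],"turn": [0,0,0.4],"gripper": 0},
    {"slide": [0.8,0.9,-0.5],"turn": [0,0,0.6],"gripper": 0},
    {"slide": [0.8,0.9,-0.5],"turn": [0,0,0.8],"gripper": 0},
    {"slide": [0.8,0.9,-0.5],"turn": [0,0,1],"gripper": 0},
    {"slide": [0.8,0.9,-0.5],"turn": [0,0,1],"gripper": 0},
  ],
)

```text
time_s: 11.02
position: [0.3548, -0.078, 0.2942]
tcp_rot: [[-0.998, -0.061, -0.002], [-0.061, 0.998, 0.001], [0.002, 0.001, -1.0]]
ft_force: [-1.1, 0.8, -0.2]
finger_gap: 0.0005
grasp_force: 0.0
```

```bash
python3 - <<'E'
from h import *
P={}
for n in("top","scene"):
    p,d=cams.camera(n);p=p[:,:,::-1].copy();P[n]=p;np.save(f"pics/{n}2.npy",d);cv2.imwrite(f"pics/{n}2.png",p)
a=cv2.resize(P["top"][150:290,180:310],(520,560),interpolation=cv2.INTER_CUBIC)
b=cv2.resize(P["scene"][130:250,230:350],(280,280),interpolation=cv2.INTER_CUBIC)
o=np.zeros((560,800,3),np.uint8);o[:,:520]=a;o[:280,520:]=b;cv2.imwrite("pics/v2.png",o)
p=P["top"];hsv=cv2.cvtColor(p,cv2.COLOR_BGR2HSV);H,S,V=[hsv[...,i].astype(int) for i in range(3)]
roi=np.zeros(p.shape[:2],bool);roi[150:285,185:300]=1
C=cloud("top",np.load("pics/top2.npy"))
for nm,m,z in(("black",(V<45)&roi,.105),("orange",(H>3)&(H<20)&(S>120)&(V>110)&roi,.04),("high",roi&(C[...,2]>.095)&(C[...,2]<.2),.105)):
    for c,a in blobs(m): print(nm,c,a,ray("top",c,z).round(3)[0],C[int(c[1]),int(c[0])].round(3))
E
```

```text
black [248.9 156.1] 34 [0.747 0.021 0.105] [0.735 0.022 0.157]
black [259.8 203.4] 5 [ 0.596 -0.01   0.105] [ 0.603 -0.007  0.051]
black [200.1 213.8] 23 [0.568 0.176 0.105] [0.57  0.176 0.106]
black [281.4 222.4] 20 [ 0.535 -0.076  0.105] [ 0.537 -0.075  0.104]
black [219.5 240.8] 61 [0.483 0.116 0.105] [0.485 0.112 0.149]
black [228.8 231. ] 21 [0.513 0.087 0.105] [0.513 0.091 0.092]
black [238. 242.] 17 [0.478 0.059 0.105] [0.479 0.06  0.09 ]
black [246.2 252.7] 17 [0.445 0.035 0.105] [0.447 0.036 0.093]
black [284.7 279.6] 16 [ 0.362 -0.081  0.105] [ 0.41  -0.05   0.656]
black [276.7 281.4] 12 [ 0.357 -0.056  0.105] [ 0.405 -0.038  0.631]
black [295.6 281.4] 32 [ 0.356 -0.113  0.105] [ 0.391 -0.081  0.491]
black [257.9 283.9] 10 [0.351 0.001 0.105] [ 0.384 -0.002  0.432]
orange [248. 233.] 9 [0.507 0.031 0.04 ] [0.506 0.029 0.091]
orange [227.5 240.5] 12 [0.485 0.097 0.04 ] [0.485 0.094 0.093]
orange [236. 251.] 9 [0.451 0.07  0.04 ] [0.451 0.067 0.091]
orange [270.8 256.6] 15 [ 0.43  -0.041  0.04 ] [ 0.432 -0.039  0.042]
high [249.2 155.7] 28 [0.749 0.02  0.105] [0.736 0.018 0.166]
high [198.4 213. ] 25 [0.57  0.181 0.105] [0.57  0.182 0.104]
high [281.4 221.7] 27 [ 0.537 -0.076  0.105] [ 0.54  -0.075  0.104]
high [232.7 240.8] 324 [0.482 0.075 0.105] [0.485 0.08  0.077]
```

View pics/v2.png

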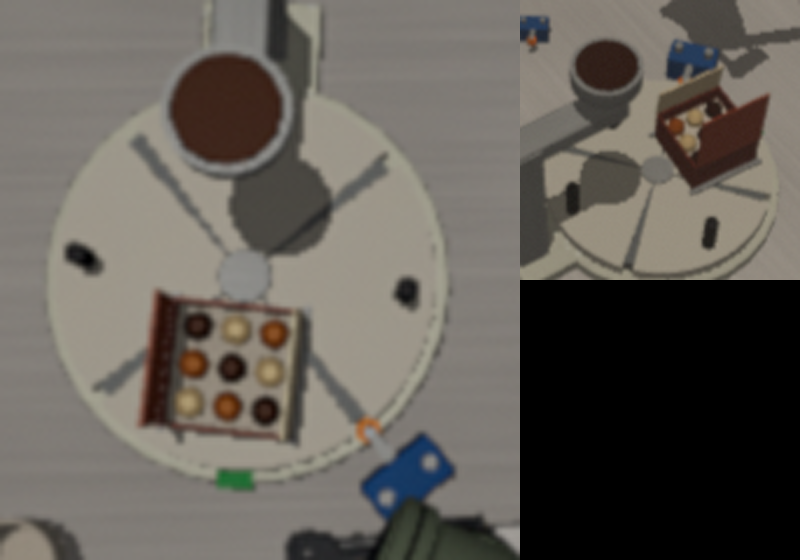

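The table shows the roller ring pulled in about 5 mm towards the axis, so it has dropped. The box is at the green mark, with the brown flap on the left leaning outwards and the cream flap on the right near upright. Next I'll measure the flap tips and plan the fold.

```bash
cat >> h.py <<'E'
CB=np.array([.478,.061]);_b=np.radians(172.3);U=np.array([np.cos(_b),np.sin(_b)]);W=np.array([-U[1],U[0]])
def fold(pts,u=.022,yaw=82,R=None,p=None):
    """pts: (v,z) list -> slide rows from measured pose, and yaw turn"""
    s=bot.sense();p=np.array(s["position"]);R=np.array(s["tcp_rot"])
    dy=(yaw-np.degrees(np.arctan2(R[1,0],R[0,0]))+180)%360-180
    print("turn z",round(-dy/45,3))
    for v,z in pts: print((v,z),(R.T@(np.array([*(CB+u*U+v*W),z])-p)/.15).round(3).tolist())
def state():
    s=bot.sense();q=np.array(s["position"])[:2]-CB;print("t",round(s["time_s"],2),"u,v,z",(q@U).round(4),(q@W).round(4),round(s["position"][2],4),"F u,v,z",np.round([np.array(s["ft_force"])[:2]@U,np.array(s["ft_force"])[:2]@W,s["ft_force"][2]],1))
E
python3 - <<'E'
from h import *
for n in("top","scene"):
    Q=cloud(n,np.load(f"pics/{n}2.npy")).reshape(-1,3);Q=Q[np.isfinite(Q[:,0])]
    u=(Q[:,:2]-CB)@U;v=(Q[:,:2]-CB)@W;z=Q[:,2]
    for nm,m in(("short",(abs(u)<.05)&(v>.035)&(v<.12)&(z>.1)&(z<.2)),("long",(abs(u)<.05)&(v<-.04)&(v>-.18)&(z>.1)&(z<.25))):
        if m.sum()<3: print(n,nm,m.sum());continue
        f=np.polyfit(z[m],v[m],1);print(n,nm,m.sum(),"z",z[m].min().round(3),z[m].max().round(3),"v",v[m].min().round(3),v[m].max().round(3),"fit dv/dz",f.round(3),"u",u[m].min().round(3),u[m].max().round(3))
# box axis check by handles
a=np.array([.538,-.0755]);c=np.array([.5695,.179]);print("box dir",np.degrees(np.arctan2(*(a-c)[::-1]))-90+360,(a+c)/2)
fold([(.10,.2)])
E
```

```text
top short 98 z 0.1 0.152 v 0.035 0.051 fit dv/dz [-0.08   0.058] u -0.05 0.048
top long 190 z 0.1 0.204 v -0.055 -0.048 fit dv/dz [-0.017 -0.049] u -0.049 0.048
scene short 232 z 0.1 0.152 v 0.035 0.047 fit dv/dz [-0.069  0.05 ] u -0.05 0.048
scene long 510 z 0.101 0.205 v -0.063 -0.053 fit dv/dz [ 0.    -0.059] u -0.05 0.049
box dir 172.94426509195466 [0.55375 0.05175]
turn z 2.256
(0.1, 0.2) [-0.602, 0.248, 0.628]
```

play_rows(
  plan=[
    {"slide": [-0.3,0.12,0.3],"turn": [0,0,0.22],"gripper": 0},
    {"slide": [-0.6,0.25,0.63],"turn": [0,0,0.45],"gripper": 0},
    {"slide": [-0.6,0.25,0.63],"turn": [0,0,0.67],"gripper": 0},
    {"slide": [-0.6,0.25,0.63],"turn": [0,0,0.9],"gripper": 0},
    {"slide": [-0.6,0.25,0.63],"turn": [0,0,1],"gripper": 0},
  ],
)

```text
time_s: 11.75
position: [0.4428, -0.035, 0.1995]
tcp_rot: [[-0.748, 0.664, -0.003], [0.664, 0.748, 0.001], [0.003, -0.001, -1.0]]
ft_force: [-0.6, 0.4, -0.7]
finger_gap: 0.0006
grasp_force: 0.0
```

play_rows(
  plan=[
    {"slide": [0,0,0],"turn": [0,0,0.22],"gripper": 0},
    {"slide": [0,0,0],"turn": [0,0,0.45],"gripper": 0},
    {"slide": [0,0,0],"turn": [0,0,0.67],"gripper": 0},
    {"slide": [0,0,0],"turn": [0,0,0.9],"gripper": 0},
    {"slide": [0,0,0],"turn": [0,0,1],"gripper": 0},
  ],
)

```text
time_s: 12.38
position: [0.4429, -0.0352, 0.2]
tcp_rot: [[-0.058, 0.998, -0.002], [0.998, 0.058, 0.001], [0.001, -0.002, -1.0]]
ft_force: [-0.3, 0.5, 0.3]
finger_gap: 0.0007
grasp_force: 0.0
```

play_rows(
  plan=[
    {"slide": [0,0,0],"turn": [0,0,0.22],"gripper": 0},
    {"slide": [0,0,0],"turn": [0,0,0.25],"gripper": 0},
    {"slide": [0,0,0],"turn": [0,0,0.25],"gripper": 0},
  ],
)

```text
time_s: 12.75
position: [0.443, -0.0353, 0.2005]
tcp_rot: [[0.134, 0.991, -0.001], [0.991, -0.134, 0.0], [0.0, -0.001, -1.0]]
ft_force: [0.1, -0.5, -0.3]
finger_gap: 0.0006
grasp_force: 0.0
```

```bash
python3 - <<'E'
from h import *
report();state()
print(bot.sense()["joint_pos"])
# side corner of finger (8mm half) follows arc r=.034 about hinge (v=.05,z=.1)
pts=[(.085,.136)]
r=.034
for a in (90,100,110,120,130,140,150,160,168,174):
    t=np.radians(a); # flap plane point + 2mm thickness offset, TCP centre is 8mm outside
    pts.append((round(.05+r*np.cos(t)+.0015*np.sin(t)+.008*np.sin(t),4), round(.1+r*np.sin(t)-.0015*np.cos(t),4)))
fold(pts)
E
```

```text
t 12.75 p [ 0.443  -0.0353  0.2005] F [ 0.1 -0.5 -0.3] R [[0.134, 0.991, -0.001], [0.991, -0.134, 0.0], [0.0, -0.001, -1.0]]
t 12.75 u,v,z 0.0217 0.1002 0.2005 F u,v,z [-0.2  0.4 -0.3]
[-1.57426623e+01 -4.21983727e+00  1.06006769e+02 -1.67827346e-03
  7.82734306e+01 -8.06385740e+00]
turn z 0.007
(0.085, 0.136) [0.101, -0.001, 0.43]
(np.float64(0.0595), np.float64(0.134)) [0.271, -0.001, 0.443]
(np.float64(0.0535), np.float64(0.1337)) [0.311, -0.001, 0.445]
(np.float64(0.0473), np.float64(0.1325)) [0.352, -0.001, 0.453]
(np.float64(0.0412), np.float64(0.1302)) [0.393, -0.001, 0.468]
(np.float64(0.0354), np.float64(0.127)) [0.432, -0.001, 0.49]
(np.float64(0.0301), np.float64(0.123)) [0.467, -0.001, 0.516]
(np.float64(0.0253), np.float64(0.1183)) [0.499, -0.001, 0.548]
(np.float64(0.0213), np.float64(0.113)) [0.526, -0.001, 0.583]
(np.float64(0.0187), np.float64(0.1085)) [0.543, -0.001, 0.613]
(np.float64(0.0172), np.float64(0.105)) [0.553, -0.001, 0.636]
```

play_rows(
  plan=[
    {"slide": [0.06,0,0.3],"turn": [0,0,0],"gripper": 0},
    {"slide": [0.1,0,0.43],"turn": [0,0,0],"gripper": 0},
    {"slide": [0.19,0,0.44],"turn": [0,0,0],"gripper": 0},
    {"slide": [0.27,0,0.44],"turn": [0,0,0],"gripper": 0},
    {"slide": [0.31,0,0.445],"turn": [0,0,0],"gripper": 0},
    {"slide": [0.35,0,0.453],"turn": [0,0,0],"gripper": 0},
    {"slide": [0.393,0,0.468],"turn": [0,0,0],"gripper": 0},
    {"slide": [0.43,0,0.49],"turn": [0,0,0],"gripper": 0},
  ],
)

```text
time_s: 13.75
position: [0.4527, 0.0287, 0.1278]
tcp_rot: [[0.137, 0.991, 0.002], [0.991, -0.137, -0.0], [0.0, 0.002, -1.0]]
ft_force: [0.5, 0.3, 0.6]
finger_gap: 0.0003
grasp_force: 0.6
```

play_rows(
  plan=[
    {"slide": [0.035,0,0.026],"turn": [0,0,0],"gripper": 0},
    {"slide": [0.067,0,0.058],"turn": [0,0,0],"gripper": 0},
    {"slide": [0.094,0,0.093],"turn": [0,0,0],"gripper": 0},
    {"slide": [0.111,0,0.123],"turn": [0,0,0],"gripper": 0},
  ],
)

```text
time_s: 14.25
position: [0.4538, 0.0452, 0.1083]
tcp_rot: [[0.137, 0.991, -0.001], [0.991, -0.137, 0.0], [0.0, -0.001, -1.0]]
ft_force: [-0.5, -0.5, 0.9]
finger_gap: 0.0004
grasp_force: 0.4
```

```bash
python3 -c "
from h import *
state()"
```

```text
t 14.25 u,v,z 0.0219 0.0189 0.1083 F u,v,z [0.5 0.5 0.9]
```

play_rows(
  plan=[
    {"slide": [0.02,0,0.02],"turn": [0,0,0],"gripper": 0},
    {"slide": [0.03,0,0.03],"turn": [0,0,0],"gripper": 0},
  ],
)

```text
time_s: 14.5
position: [0.4546, 0.0497, 0.1042]
tcp_rot: [[0.137, 0.991, -0.001], [0.991, -0.137, 0.0], [0.0, -0.001, -1.0]]
ft_force: [-0.9, 0.1, 0.4]
finger_gap: 0.0006
grasp_force: 0.3
```

play_rows(
  plan=[
    {"slide": [0,0,0.007],"turn": [0,0,0],"gripper": 0},
    {"slide": [0,0,0.007],"turn": [0,0,0],"gripper": 0},
  ],
)

```text
time_s: 14.75
position: [0.4549, 0.0494, 0.1034]
tcp_rot: [[0.137, 0.991, 0.0], [0.991, -0.137, 0.0], [0.0, 0.0, -1.0]]
ft_force: [-0.2, 0.8, 0.9]
finger_gap: 0.0003
grasp_force: 0.0
```

play_rows(
  plan=[
    {"slide": [0,0,0.007],"turn": [0,0,0],"gripper": 0},
    {"slide": [0,0,0.007],"turn": [0,0,0],"gripper": 0},
  ],
)

```text
time_s: 15.0
position: [0.4551, 0.0494, 0.103]
tcp_rot: [[0.137, 0.991, 0.0], [0.991, -0.137, 0.0], [0.0, 0.0, -1.0]]
ft_force: [-1.2, 0.6, 5.3]
finger_gap: 0.0006
grasp_force: 2.4
```

play_rows(
  plan=[
    {"slide": [0,0,0.007],"turn": [0,0,0],"gripper": 0},
    {"slide": [0,0,0.007],"turn": [0,0,0],"gripper": 0},
  ],
)

```text
time_s: 15.25
position: [0.4552, 0.0495, 0.1028]
tcp_rot: [[0.137, 0.991, 0.0], [0.991, -0.137, 0.0], [0.0, 0.0, -1.0]]
ft_force: [-3.9, 0.5, 10.7]
finger_gap: 0.0004
grasp_force: 5.2
```

play_rows(
  plan=[
    {"slide": [0,0,-0.3],"turn": [0,0,0],"gripper": 0},
    {"slide": [0,0,-0.7],"turn": [0,0,0],"gripper": 0},
    {"slide": [0,0,-0.95],"turn": [0,0,0],"gripper": 0},
    {"slide": [0.35,0,-0.95],"turn": [0,0,0],"gripper": 0},
    {"slide": [0.75,0,-0.95],"turn": [0,0,0],"gripper": 0},
    {"slide": [0.85,0,-0.95],"turn": [0,0,0],"gripper": 0},
    {"slide": [0.85,0,-0.95],"turn": [0,0,0],"gripper": 0},
  ],
)

```text
time_s: 16.12
position: [0.472, 0.176, 0.2433]
tcp_rot: [[0.135, 0.991, -0.001], [0.991, -0.135, -0.001], [-0.001, -0.001, -1.0]]
ft_force: [0.5, -0.2, 0.0]
finger_gap: 0.0005
grasp_force: 0.0
```

```bash
python3 - <<'E'
from h import *
state()
P={}
for n in("top","scene"):
    p,d=cams.camera(n);p=p[:,:,::-1].copy();P[n]=p
    Q=cloud(n,d).reshape(-1,3);Q=Q[np.isfinite(Q[:,0])]
    u=(Q[:,:2]-CB)@U;v=(Q[:,:2]-CB)@W;z=Q[:,2]
    m=(abs(u)<.045)&(v>.006)&(v<.046)&(z>.08)&(z<.16);print(n,m.sum(),np.percentile(z[m],[5,50,95]).round(4) if m.sum() else "")
o=np.zeros((560,800,3),np.uint8);o[:,:520]=cv2.resize(P["top"][150:290,180:310],(520,560),interpolation=cv2.INTER_CUBIC)
o[:280,520:]=cv2.resize(P["scene"][130:250,230:350],(280,280),interpolation=cv2.INTER_CUBIC);cv2.imwrite("pics/v3.png",o)
r=.078;pts=[(-.09,.178)]
for a in (90,97,104,111,118,125,132,139,146,153,160,166,172,176):
    t=np.radians(a);pts.append((round(-.05-r*np.cos(t)-.0095*np.sin(t),4),round(.1035+r*np.sin(t)-.0015*np.cos(t),4)))
fold(pts)
E
```

```text
t 16.12 u,v,z 0.0213 -0.1131 0.2433 F u,v,z [-0.5  0.1  0. ]
top 385 [0.0997 0.1035 0.107 ]
scene 278 [0.0981 0.1023 0.1068]
turn z 0.002
(-0.09, 0.178) [-0.145, -0.005, 0.436]
(np.float64(-0.0595), np.float64(0.1815)) [-0.348, -0.005, 0.413]
(np.float64(-0.0499), np.float64(0.1811)) [-0.412, -0.005, 0.416]
(np.float64(-0.0403), np.float64(0.1795)) [-0.476, -0.004, 0.427]
(np.float64(-0.0309), np.float64(0.1769)) [-0.539, -0.004, 0.444]
(np.float64(-0.0218), np.float64(0.1731)) [-0.6, -0.004, 0.47]
(np.float64(-0.013), np.float64(0.1683)) [-0.658, -0.004, 0.502]
(np.float64(-0.0049), np.float64(0.1625)) [-0.712, -0.003, 0.54]
(np.float64(0.0026), np.float64(0.1558)) [-0.762, -0.003, 0.585]
(np.float64(0.0094), np.float64(0.1484)) [-0.807, -0.003, 0.634]
(np.float64(0.0152), np.float64(0.1402)) [-0.846, -0.003, 0.689]
(np.float64(0.02), np.float64(0.1316)) [-0.878, -0.003, 0.747]
(np.float64(0.0234), np.float64(0.1238)) [-0.9, -0.003, 0.799]
(np.float64(0.0259), np.float64(0.1158)) [-0.917, -0.003, 0.852]
(np.float64(0.0271), np.float64(0.1104)) [-0.925, -0.003, 0.888]
```

View pics/v3.png

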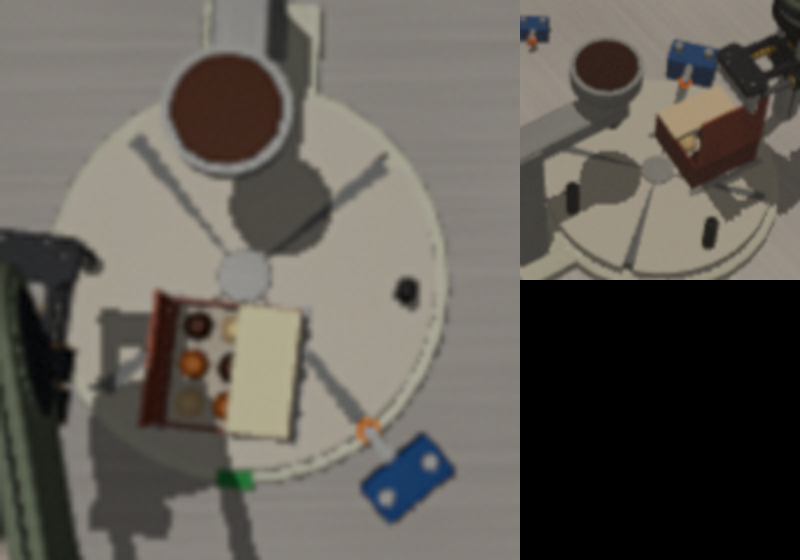

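The cream flap is down flat over the right half of the box, and the roller is still in its notch. Next is the long flap.

play_rows(
  plan=[
    {"slide": [-0.08,0,0.25],"turn": [0,0,0],"gripper": 0},
    {"slide": [-0.145,0,0.42],"turn": [0,0,0],"gripper": 0},
    {"slide": [-0.25,0,0.41],"turn": [0,0,0],"gripper": 0},
    {"slide": [-0.34,0,0.41],"turn": [0,0,0],"gripper": 0},
    {"slide": [-0.38,0,0.415],"turn": [0,0,0],"gripper": 0},
    {"slide": [-0.412,0,0.416],"turn": [0,0,0],"gripper": 0},
    {"slide": [-0.445,0,0.42],"turn": [0,0,0],"gripper": 0},
    {"slide": [-0.476,0,0.427],"turn": [0,0,0],"gripper": 0},
  ],
)

```text
time_s: 17.23
position: [0.4627, 0.1049, 0.18]
tcp_rot: [[0.136, 0.991, 0.001], [0.991, -0.136, 0.0], [0.0, 0.001, -1.0]]
ft_force: [-0.8, 1.5, 0.6]
finger_gap: 0.0003
grasp_force: 0.2
```

play_rows(
  plan=[
    {"slide": [-0.063,0,0.017],"turn": [0,0,0],"gripper": 0},
    {"slide": [-0.124,0,0.043],"turn": [0,0,0],"gripper": 0},
    {"slide": [-0.182,0,0.075],"turn": [0,0,0],"gripper": 0},
    {"slide": [-0.236,0,0.113],"turn": [0,0,0],"gripper": 0},
    {"slide": [-0.286,0,0.158],"turn": [0,0,0],"gripper": 0},
    {"slide": [-0.331,0,0.207],"turn": [0,0,0],"gripper": 0},
  ],
)

```text
time_s: 17.98
position: [0.4557, 0.0553, 0.1482]
tcp_rot: [[0.137, 0.991, -0.0], [0.991, -0.137, 0.0], [-0.0, -0.0, -1.0]]
ft_force: [-0.3, -0.2, 0.6]
finger_gap: 0.0003
grasp_force: 0.2
```

play_rows(
  plan=[
    {"slide": [-0.039,0,0.055],"turn": [0,0,0],"gripper": 0},
    {"slide": [-0.071,0,0.113],"turn": [0,0,0],"gripper": 0},
    {"slide": [-0.093,0,0.165],"turn": [0,0,0],"gripper": 0},
    {"slide": [-0.11,0,0.218],"turn": [0,0,0],"gripper": 0},
    {"slide": [-0.118,0,0.254],"turn": [0,0,0],"gripper": 0},
  ],
)

```text
time_s: 18.6
position: [0.4532, 0.0382, 0.1101]
tcp_rot: [[0.137, 0.991, -0.0], [0.991, -0.137, 0.0], [-0.0, -0.0, -1.0]]
ft_force: [-0.4, 0.1, 0.7]
finger_gap: 0.0005
grasp_force: 0.1
```

```bash
python3 -c "
from h import *
state()"
```

```text
t 18.6 u,v,z 0.0215 0.026 0.1101 F u,v,z [ 0.4 -0.   0.7]
```

play_rows(
  plan=[
    {"slide": [0,0,0.013],"turn": [0,0,0],"gripper": 0},
    {"slide": [0,0,0.02],"turn": [0,0,0],"gripper": 0},
  ],
)

```text
time_s: 18.85
position: [0.4534, 0.0383, 0.1077]
tcp_rot: [[0.136, 0.991, 0.0], [0.991, -0.136, -0.0], [-0.0, 0.0, -1.0]]
ft_force: [-0.5, 0.4, -0.1]
finger_gap: 0.0006
grasp_force: 0.1
```

play_rows(
  plan=[
    {"slide": [0,0,0.007],"turn": [0,0,0],"gripper": 0},
    {"slide": [0,0,0.007],"turn": [0,0,0],"gripper": 0},
  ],
)

```text
time_s: 19.1
position: [0.4535, 0.0383, 0.1068]
tcp_rot: [[0.136, 0.991, 0.0], [0.991, -0.136, -0.0], [0.0, 0.0, -1.0]]
ft_force: [-0.9, -1.0, -0.1]
finger_gap: 0.0005
grasp_force: 0.0
```

play_rows(
  plan=[
    {"slide": [0,0,0.005],"turn": [0,0,0],"gripper": 0},
    {"slide": [0,0,0.005],"turn": [0,0,0],"gripper": 0},
  ],
)

```text
time_s: 19.35
position: [0.4536, 0.0382, 0.1065]
tcp_rot: [[0.137, 0.991, 0.001], [0.991, -0.137, -0.0], [0.0, 0.001, -1.0]]
ft_force: [-1.5, -0.1, 5.3]
finger_gap: 0.0007
grasp_force: 2.6
```

Contact came at the expected height. One more small press, then I'll retreat and check.

play_rows(
  plan=[
    {"slide": [0,0,0.006],"turn": [0,0,0],"gripper": 0},
    {"slide": [0,0,0.006],"turn": [0,0,0],"gripper": 0},
  ],
)

```text
time_s: 19.6
position: [0.4538, 0.0382, 0.1062]
tcp_rot: [[0.136, 0.991, 0.001], [0.991, -0.136, -0.0], [-0.0, 0.001, -1.0]]
ft_force: [-3.7, 0.3, 8.2]
finger_gap: 0.0006
grasp_force: 4.6
```

play_rows(
  plan=[
    {"slide": [0,0,-0.3],"turn": [0,0,0],"gripper": 0},
    {"slide": [0,0,-0.7],"turn": [0,0,0],"gripper": 0},
    {"slide": [0,0,-0.95],"turn": [0,0,0],"gripper": 0},
    {"slide": [-0.35,0,-0.95],"turn": [0,0,0],"gripper": 0},
    {"slide": [-0.75,0,-0.95],"turn": [0,0,0],"gripper": 0},
    {"slide": [-0.95,0,-0.95],"turn": [0,0,0],"gripper": 0},
    {"slide": [-0.95,0,-0.95],"turn": [0,0,0],"gripper": 0},
  ],
)

```text
time_s: 20.48
position: [0.4336, -0.1044, 0.2471]
tcp_rot: [[0.141, 0.99, -0.0], [0.99, -0.141, 0.0], [0.0, -0.0, -1.0]]
ft_force: [0.5, 0.2, -0.1]
finger_gap: 0.0004
grasp_force: 0.0
```

```bash
python3 - <<'E'
from h import *
state()
P={}
for n in("top","scene"):
    p,d=cams.camera(n);p=p[:,:,::-1].copy();P[n]=p
    Q=cloud(n,d).reshape(-1,3);Q=Q[np.isfinite(Q[:,0])]
    u=(Q[:,:2]-CB)@U;v=(Q[:,:2]-CB)@W;z=Q[:,2]
    for lo,hi in((-.045,-.015),(-.015,.015),(.015,.045)):
        m=(abs(u)<.045)&(v>lo)&(v<hi)&(z>.08)&(z<.16);print(n,lo,m.sum(),np.percentile(z[m],[5,50,95]).round(4) if m.sum() else "")
p=P["top"];hsv=cv2.cvtColor(p,cv2.COLOR_BGR2HSV);H,S,V=[hsv[...,i].astype(int) for i in range(3)]
roi=np.zeros(p.shape[:2],bool);roi[245:270,255:290]=1
for c,a in blobs((H>3)&(H<20)&(S>120)&(V>110)&roi): print("orange",c,a,ray("top",c,.04).round(3)[0])
o=np.zeros((560,800,3),np.uint8);o[:,:520]=cv2.resize(P["top"][150:290,180:310],(520,560),interpolation=cv2.INTER_CUBIC)
o[:280,520:]=cv2.resize(P["scene"][130:250,230:350],(280,280),interpolation=cv2.INTER_CUBIC);cv2.imwrite("pics/v4.png",o)
E
```

```text
t 20.48 u,v,z 0.0219 0.1699 0.2471 F u,v,z [-0.5 -0.3 -0.1]
top -0.045 287 [0.1033 0.1069 0.1102]
top -0.015 287 [0.103 0.107 0.111]
top 0.015 289 [0.1035 0.1068 0.1109]
scene -0.045 229 [0.1008 0.1059 0.1107]
scene -0.015 241 [0.101  0.1055 0.1101]
scene 0.015 196 [0.1014 0.1054 0.1095]
orange [270.8 256.6] 15 [ 0.43  -0.041  0.04 ]
```

View pics/v4.png

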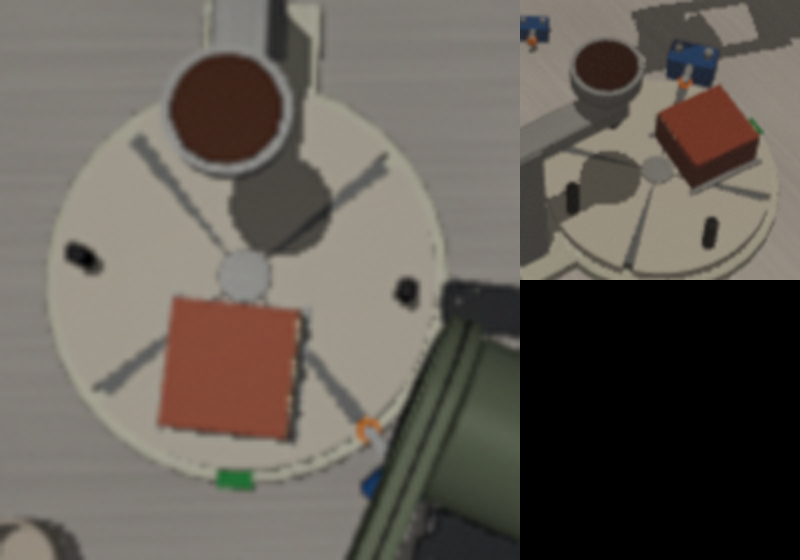

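The brown flap lies flat and level at about 106 mm, the roller is still in its notch, and the arm is clear of everything.

```bash
python3 -c "
from bench import bot
print(bot.job_done())"
```

```text
the job is handed in; nothing more can be done
None
```

The job is handed in at about 20.5 s of the 72 s: the turntable is held by the roller at the closing station, the short cream flap is down flat with the long brown flap flat on top, and the highest force I read while pressing the flaps was about 11 N.

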